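# Roll the mended vase up into its cradle and bolt it in

## Task

The mended vase lying at the foot of the felt-lined cradle has fresh glue in its joins, so do not lift it: with your fingertips roll it gently up the ramp until it drops into the saddle against the padded stop, keeping touch with it all the way so that it never rolls loose on the slope. Then push the bolt's upright knob along until the bolt is fully home across the ramp behind the vase, and let go. Leave everything else on the bench where it stands.

Things in the scene. Friction and masses are not known exactly. Their poses are not given: they have to be found in the camera images.
- cradle: Fixed felt-lined plywood cradle, 310 mm long, 184 mm wide over two low cheeks (160 mm clear between them, 14 mm above landing and ramp). Origin: under its middle, on the bench; x points up the ramp, y across it towards the bolt, z up. At its low end, x = -172 to -95 mm, a level landing 8 mm above the bench, edged by a 6 mm lip.
- ramp_foot (a point): Middle of the line where the landing meets the ramp, on the felt: cradle x = -95 mm, 8 mm above the bench. From here the ramp rises at 8 degrees to the crest. The vase rolls back if it is let go on the ramp; on the landing it stays.
- crest (a point): Middle of the ramp's top edge, marked by a narrow wooden nosing: cradle x = 45 mm, 28 mm above the bench. Beyond it lies the saddle, a level floor 4 mm lower, up to the upright padded stop at cradle x = 99 mm (66 mm high).
- saddle (a point): Where the centre of the vase is when it lies in the saddle against the stop: cradle x = 62 mm, y = 0, 60 mm above the bench. Once there it stays by itself, with about 2 mm of play; up to 20 mm to either side in y is as good.
- vase: Mended blue-and-white porcelain vase: a straight cylinder 72 mm across and 120 mm long with cream glue lines, 0.3 to 0.5 kg, lying on the landing roughly across the cradle. Origin: its centre, on its axis; the y axis is the cylinder's axis (x and z turn as it rolls).
- bolt_knob (a point): Upright steel knob of the bolt beside the cradle, at cradle x = 18 mm: a 12 mm thick post with an 18 mm ball on top; this point is on the post, 68 mm above the bench, the ball's top 89 mm. Pushed along -y of the cradle it goes from y = 182 mm (drawn) to 117 mm (home). The wooden bearer below it ends at y = 214 mm, its top 33 mm above the bench.
- bolt (a joint): Travel of the bolt in m: 0 fully drawn, 0.065 fully home; starts at 0 to 0.010. It slides stiffly (about 3 N) and stays where it is left. At home its 12 mm rubber-sleeved rod, 46 mm above the bench, crosses the ramp close behind the seated vase, with 3 mm to spare.
- glue_bottle: Leave alone: white glue bottle, 38 mm across, 85 mm tall, standing beside the ramp on the side away from the bolt. Origin: centre of its underside.
- spatula: Leave alone: spatula with a wooden handle, 170 mm long, lying beside the ramp on the side away from the bolt. Origin: centre of its underside.
- sherd: Leave alone: curved piece of broken porcelain wall, about 80 mm long and up to 50 mm high, standing beside the foot of the cradle on the bolt's side. Origin: centre of its underside.
- filler_jar: Leave alone: glass jar with a steel cap, 56 mm across, 60 mm tall, standing beside the top of the ramp on the side away from the bolt. Origin: centre of its underside.
- cup: Leave alone: white porcelain cup, 72 mm across, 48 mm tall, on the right-hand side of the bench. Origin: centre of its underside.
- jar_lid: Leave alone: white porcelain jar lid with a knob, 90 mm across, 47 mm tall, on the left-hand side of the bench. Origin: centre of its underside.
- brush: Leave alone: brush, 190 mm long, lying on the left-hand side of the bench. Origin: centre of its underside.
- brush_pot: Leave alone: blue-and-white brush pot, 60 mm across, 85 mm tall, standing on the right-hand side of the bench. Origin: centre of its underside.
Mind the look-alikes: they are no part of the job. What is shaped like the vase but pink or purple is not meant.

How it is judged:
By the outcome, as a careful person would: the job done as asked, in the order asked, and still so for the second after the job is handed in, with the robot touching nothing.
It also fails if it takes over 51 s, if anything falls off the work surface, if the arm or the gripper's body presses on something with over 40 N, if the wrist force passes 120 N, or if a joint passes its speed limit or range.

## Robot

A 6-joint arm with a two-finger parallel gripper is mounted at the origin on the work surface. World frame = base frame: x ahead of the robot, y to its left, z up, the work surface at z = 0. Lengths are in m, angles in rad, forces in N, time in s.
With the tool pointing down it reaches from about 0.3 to 0.775 m from the base axis. Payload 14.6 kg.
Tool frame: the origin (TCP) lies at the very end of the fingers, on their centre line; the grasp point (between the pads) lies robot.tcp_to_grasp behind it (robot.tcp_to_grasp is the distance from the TCP to the grasp point, in m); z points along the fingers, x is the direction in which the jaws open and shut, and the axes are right-handed (so a half turn about z gives the same grasp; the last joint's range is limited). The gripper opens to 94 mm and grips with 3 to 60 N. Pads are 16 mm wide; open, the fingers measure 119 mm over their backs; the gripper's body (75 mm by 177 mm) begins 78 mm behind the grasp point.
Start: joints at [1.099, 0.3, 1.521, -0, 1.321, -0.067], TCP at [0.217, 0.506, 0.205] pointing down, gripper open.
Joint ranges: [-3.03, 3.03], [-0.79, 2.21], [0.23, 2.52], [-1.04, 4.18], [0, 3.07], [-2.55, 2.55]. Speed limits (rad/s): [2.22, 2.22, 2.57, 3.14, 3.14, 3.14].

## Interface

Orientations are given as a rotation vector (axis times angle).
In Python, from workcell import robot, optics gives the robot as it stands.
- The arm moves only by the shell command python3 -m crank 'ROWS' [FORCE]. ROWS is JSON, a list that holds one entry, the list of rows, each a list of 7 numbers: the gripper's target within -1 to 1 (shut at 1, half-way at 0, fully open at -1), then the shift along the tool's x, y, z in cm, then the turn, a rotation vector about the tool's x, y, z in degrees. In form: [[[fingers, x, y, z, rx, ry, rz], ...]]. A call has 1 to 12 rows; each row is the pose to reach, as a shift and turn from the pose commanded when the call began, along the tool's axes at that moment; what a row does not reach only later rows make up. A row lasts 1/10 s, in which the tool goes at most 50 mm and 8.59 degrees, less where a joint would pass 70% of its speed; a pose out of reach is approached as far as the arm can. A call with a gripper value outside its range is refused whole. The fingers move at their own pace and stop on an object; FORCE is the grip in N (left out, the last holds). Time passes only in rows, so rows that repeat a pose let the fingers close. It gives the time, the measured TCP pose, the force and the opening at its end, in the units of the state.
- robot.sense(): the state, without advancing time (a new reading comes with each control period).
- optics.grab_frame(name): name is "scene" or "top"; returns the picture (420x560x3 uint8, red, green, blue); there is no depth.
- optics.camera_model(name): a dict with "camera_matrix" (3x3 intrinsics, pixels), "extrinsics" (4x4, takes a point from world to camera coordinates). Camera axes: x right, y up, looking along -z (the intrinsics and any distortion apply to the point x, -y, -z); pixel columns grow to the right and rows downward; lengths in m; the calibration is good to about 2 mm. A picture is of the moment at which its call begins. camera_model takes no time and is no camera call.
- robot.job_done(): hands the job in, once; it reports no verdict.
The state is a dict: "time_s": time; "q": joint angles; "qvel": joint speeds; "joint_torque": joint torques, N m; "tool_pos": TCP position; "orientation": TCP orientation; "force": force on the tool from outside, world axes, zero at the start; "moment": the same for the moment, N m; "gripper_width": finger opening in m.
Only numpy, scipy, OpenCV 4.12 (cv2) and the standard library are available. Lean on these libraries where they do the work, as an engineer would, in place of code of your own. Each camera call takes 0.05 s, during which the arm holds its last target. There are 200 camera calls.

## Working session

There is one attempt and no reset: what is moved stays moved. The work goes in short steps, Python scripts to look and compute and a shell command to move; the robot and the scene stay as the last step left them, time stands still between calls to the robot, and variables do not carry over. Pictures are saved under pics/ and viewed, about 8 in all and at most 12, crops included, and the job is handed in when it is done.

```bash
mkdir -p pics; ls
python3 - <<'E'
from workcell import robot, optics
import cv2
for n in("scene","top"):
    cv2.imwrite(f"pics/{n}0.png",cv2.resize(optics.grab_frame(n)[:,:,::-1],(800,600),interpolation=cv2.INTER_CUBIC))
    m=optics.camera_model(n);print(m)
print(robot.sense(),robot.tcp_to_grasp)
E
```

```text
pics
{'camera_matrix': array([[384.02710464,   0.        , 281.89650299],
       [  0.        , 384.02710464, 203.02852717],
       [  0.        ,   0.        ,   1.        ]]), 'extrinsics': array([[-0.65135555,  0.75867946, -0.01189255,  0.35196522],
       [-0.50575794, -0.42242207,  0.75217584,  0.2111771 ],
       [ 0.56563669,  0.49594866,  0.65885512, -1.60432102],
       [ 0.        ,  0.        ,  0.        ,  1.        ]])}
{'camera_matrix': array([[533.33468541,   0.        , 286.97246328],
       [  0.        , 533.33468541, 217.39235254],
       [  0.        ,   0.        ,   1.        ]]), 'extrinsics': array([[-0.00361537, -0.99994849, -0.0094837 ,  0.00675109],
       [ 0.9829516 , -0.005297  ,  0.1837882 , -0.58202261],
       [-0.18382896, -0.00865756,  0.98292012, -1.60415703],
       [ 0.        ,  0.        ,  0.        ,  1.        ]])}
{'time_s': 0.1, 'q': array([ 1.09940222e+00,  3.00394604e-01,  1.52150293e+00,  2.85531285e-05,
        1.32069754e+00, -6.65725057e-02]), 'qvel': array([-0.00030622, -0.00137112, -0.0022856 ,  0.00024699,  0.00062523,
       -0.00033589]), 'joint_torque': array([-1.30137363e-03, -5.32646263e+01, -3.53285658e+01,  7.08379224e-02,
        2.34434847e-02, -7.28675991e-05]), 'tool_pos': array([0.21649831, 0.50534923, 0.20496135]), 'orientation': array([ 2.62228269e+00,  1.72924185e+00, -1.39050866e-03]), 'force': array([-0.54251173,  0.04749451,  0.68009439]), 'moment': array([ 0.02122643, -0.00468018, -0.01627053]), 'gripper_width': 0.09421425207147582} 0.0188
```

View pics/top0.png

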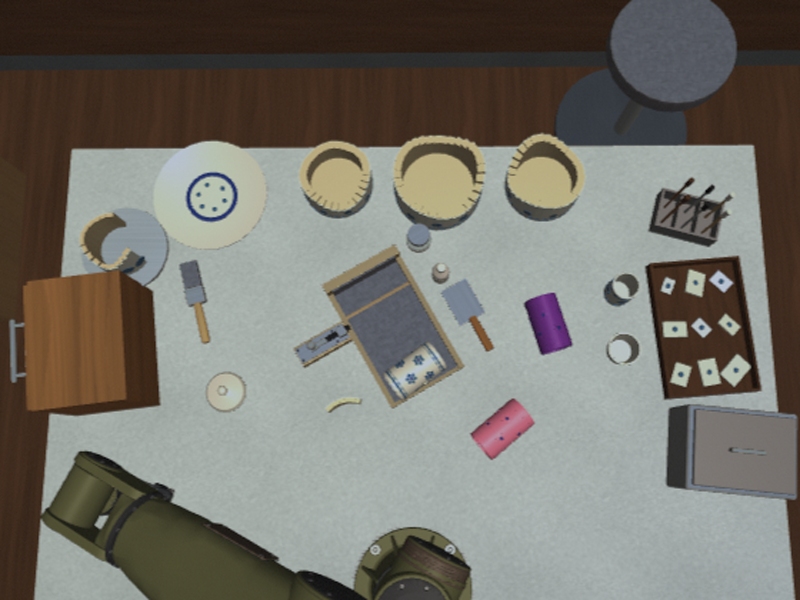

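View pics/scene0.png

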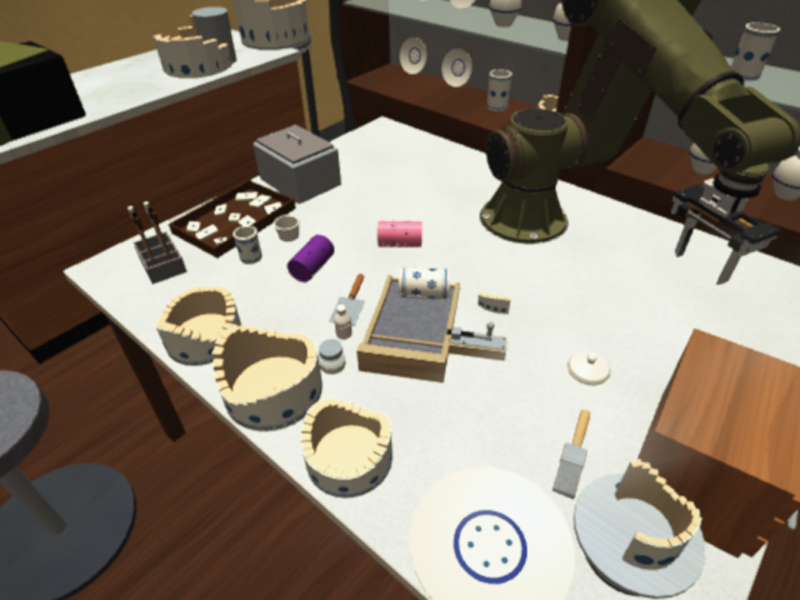

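The top view shows the cradle around (395,325), with the vase at (417,370) and the bolt knob near (335,335). Next I'll enlarge it to get accurate pixel positions.

```bash
cat > h.py <<'E'
import numpy as np, cv2
from workcell import robot, optics
def crop(n,f,x0,y0,x1,y1,s):
    im=optics.grab_frame(n)[y0:y1,x0:x1,::-1]
    cv2.imwrite(f,cv2.resize(im,None,fx=s,fy=s,interpolation=cv2.INTER_CUBIC))
def proj(n,P):
    m=optics.camera_model(n);E=m["extrinsics"];K=m["camera_matrix"]
    p=np.atleast_2d(P)@E[:3,:3].T+E[:3,3]; p=p*[1,-1,-1]
    q=p@K.T; return q[:,:2]/q[:,2:]
def ray(n,u,v,z):
    m=optics.camera_model(n);E=m["extrinsics"];K=m["camera_matrix"]
    d=np.linalg.inv(K)@[u,v,1]*[1,-1,-1]; R=E[:3,:3]; c=-R.T@E[:3,3]; d=R.T@d
    return c+d*(z-c[2])/d[2]
E
python3 - <<'E'
from h import *
crop("top","pics/t1.png",195,165,355,285,5)
crop("scene","pics/s1.png",240,175,370,270,6)
E
```

```text
(no output)
```

View pics/t1.png

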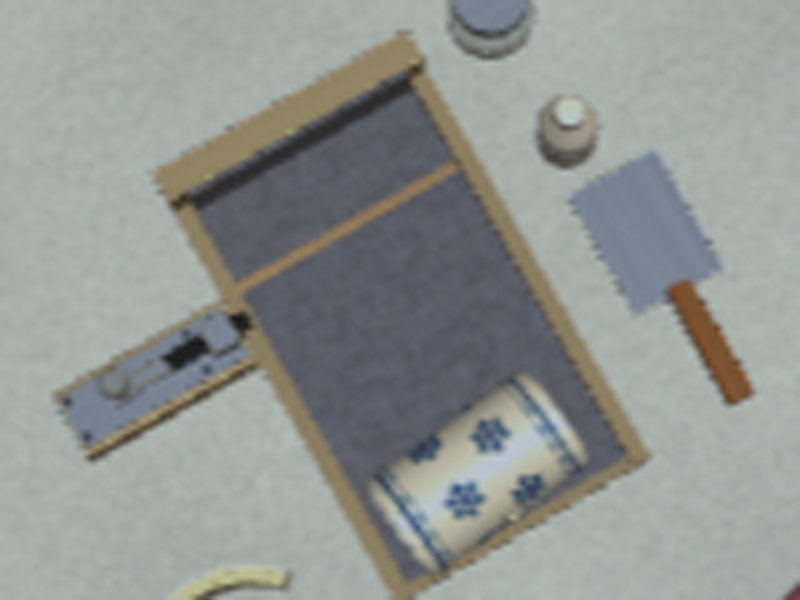

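View pics/s1.png

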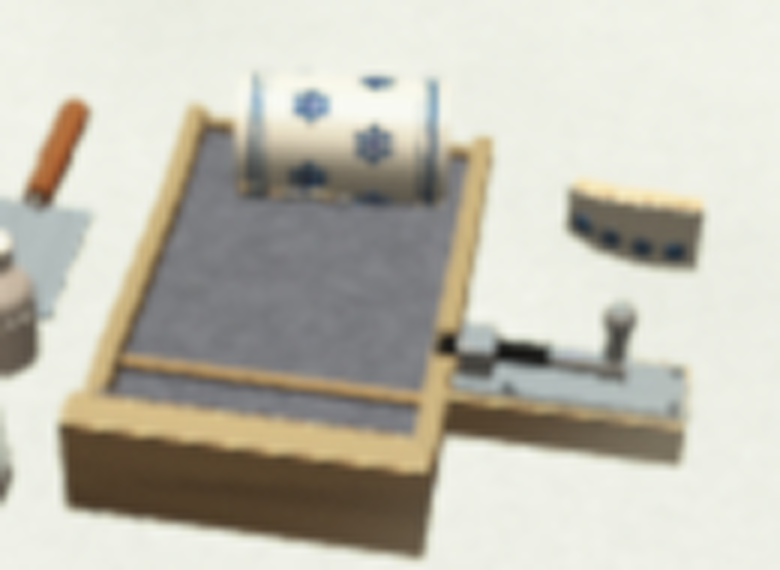

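```bash
cat >> h.py <<'E'
def c2w(c,P):
    P=np.atleast_2d(np.array(P,float)); a=c[2]; R=np.array([[np.cos(a),-np.sin(a)],[np.sin(a),np.cos(a)]])
    return np.c_[P[:,:2]@R.T+c[:2],P[:,2]]
E
python3 - <<'E'
from h import *
from scipy.optimize import least_squares
T=np.array([(240,287),(460,167),(648,457),(400,598),(180,203),(423,68),(118,380)])/5+[194.6,164.6]
S=np.array([(120,362),(420,398),(195,107),(488,142),(622,315)])/6+[239.58,174.58]
def model(p):
    ky=p[3]
    t=c2w(p,[(.045,.08,.028),(.045,-.08,.028),(-.172,-.092,.022),(-.172,.092,.022),(.099,.092,.066),(.099,-.092,.066),(.018,ky,.08)])
    s=c2w(p,[(.045,-.08,.028),(.045,.08,.028),(-.172,-.092,.022),(-.172,.092,.022),(.018,ky,.08)])
    return t,s
def res(p):
    t,s=model(p); return np.r_[(proj("top",t)-T).ravel(),(proj("scene",s)-S).ravel()]
r=least_squares(res,[.5,0,.5,.18],loss='soft_l1')
print(r.x,np.degrees(r.x[2]));print(res(r.x).reshape(-1,2).round(1))
c=r.x
# vase: top
px=lambda x,y:(194.6+x/5,164.6+y/5)
E4=[ray("top",*px(*q),.044) for q in[(372,490),(440,572),(525,375),(585,455)]]
l=(E4[0]+E4[1])/2; rr=(E4[2]+E4[3])/2; m=(l+rr)/2
d=l-rr; print("vase world",m,np.degrees(np.arctan2(d[1],d[0]))-90,np.linalg.norm(d))
a=c[2];R=np.array([[np.cos(a),-np.sin(a)],[np.sin(a),np.cos(a)]])
print("vase cradle",R.T@(m[:2]-c[:2]), "low end",c2w(c,[(-.172,0,0),(.062,0,0),(.018,c[3],0)]))
E
```

```text
[0.57332778 0.05191418 0.51030138 0.1745006 ] 29.23811523351241
[[ 0.2 -0.2]
 [ 0.4 -0.6]
 [ 0.3 -1.1]
 [-1.5 -0.2]
 [-0.6  1.4]
 [ 2.5  0. ]
 [ 0.   0.9]
 [ 0.3 -0.6]
 [ 0.4  0.4]
 [-0.9 -0.1]
 [ 1.3  0.2]
 [-0.3  0.2]]
vase world [ 0.45294725 -0.00690941  0.044     ] 37.70062274344426 0.11655593429535288
vase cradle [-0.13377554  0.00746939] low end [[ 0.42324104 -0.03209754  0.        ]
 [ 0.62742882  0.08219748  0.        ]
 [ 0.50380142  0.21297486  0.        ]]
```

```bash
cat >> h.py <<'E'
from scipy.spatial.transform import Rotation as Rn
C=np.array([.5733,.0519,.5103])
def tgt(ang,tilt=0):  # tool x at world angle ang (deg), z down, then tilt about tool x
    x=np.array([np.cos(np.radians(ang)),np.sin(np.radians(ang)),0]); z=np.array([0,0,-1.])
    return Rn.from_matrix(np.c_[x,np.cross(z,x),z])*Rn.from_rotvec([tilt,0,0],degrees=True)
def rows(*T, start=None):  # T: (world pos, Rotation)
    s=robot.sense(); p0,R0=start or (s["tool_pos"],Rn.from_rotvec(s["orientation"]))
    for p,R in T:
        print(np.r_[R0.inv().apply(np.array(p)-p0)*100,(R0.inv()*R).as_rotvec(degrees=True)].round(2).tolist())
E
python3 - <<'E'
from h import *
R=tgt(37.7)
rows(((.453,-.007,.15),R),((.453,-.007,.026),R))
E
```

```text
[-37.78, 41.92, 5.53, 0.01, 0.04, 29.1]
[-37.77, 41.92, 17.93, 0.01, 0.04, 29.1]
```

```bash
python3 -m crank '[[[-1,-37.8,41.9,5.5,0,0,29.1],[-1,-37.8,41.9,5.5,0,0,29.1],[-1,-37.8,41.9,5.5,0,0,29.1],[-1,-37.8,41.9,5.5,0,0,29.1],[-1,-37.8,41.9,5.5,0,0,29.1],[-1,-37.8,41.9,5.5,0,0,29.1],[-1,-37.8,41.9,5.5,0,0,29.1],[-1,-37.8,41.9,5.5,0,0,29.1],[-1,-37.8,41.9,5.5,0,0,29.1],[-1,-37.8,41.9,5.5,0,0,29.1],[-1,-37.8,41.9,5.5,0,0,29.1],[-1,-37.8,41.9,5.5,0,0,29.1]]]' 5
python3 - <<'E'
from h import *
R=tgt(37.7)
rows(((.453,-.007,.15),R),((.453,-.007,.026),R))
E
```

```text
time_s: 1.4
tool_pos: [0.4537, -0.0104, 0.1499]
orientation: [2.974, 1.011, -0.001]
force: [0.5, 0.5, 0.3]
gripper_width: 0.0939
[0.15, -0.31, -0.01, 0.0, 0.03, -0.17]
[0.16, -0.31, 12.39, 0.0, 0.03, -0.17]
```

```bash
python3 -m crank '[[[-1,0.2,-0.3,4,0,0,0],[-1,0.2,-0.3,7,0,0,0],[-1,0.2,-0.3,8.5,0,0,0],[-1,0.2,-0.3,10,0,0,0],[-1,0.2,-0.3,11.2,0,0,0],[-1,0.2,-0.3,12.4,0,0,0],[-1,0.2,-0.3,12.4,0,0,0]]]' 5
python3 - <<'E'
from h import *
crop("scene","pics/s2.png",230,140,380,250,5)
E
```

```text
time_s: 2.1
tool_pos: [0.452, -0.0033, 0.0253]
orientation: [-2.972, -1.015, 0.003]
force: [0.3, 0.0, 0.9]
gripper_width: 0.0938
```

View pics/s2.png

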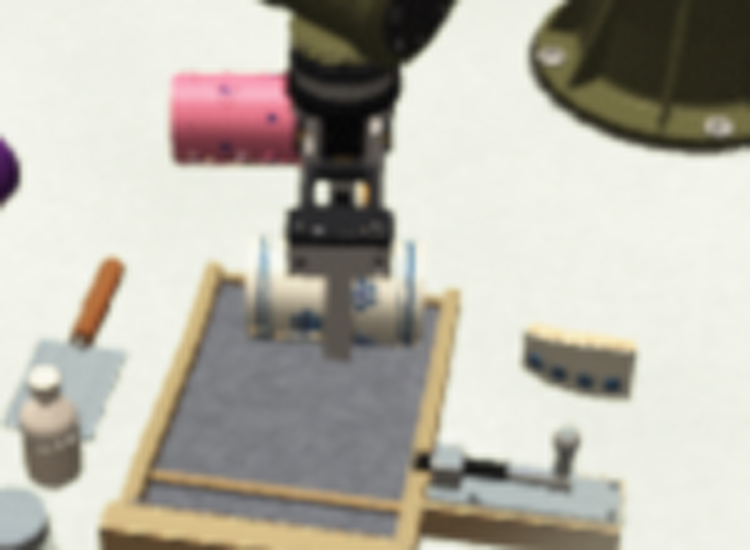

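```bash
python3 -m crank '[[[-0.52,0,0,0,0,0,0],[-0.52,0,0,0,0,0,0],[-0.52,0,0,0,0,0,0],[-0.52,0,0,0,0,0,0],[-0.52,0,0,0,0,0,0]]]' 6
python3 -m crank '[[[-0.52,0,0,0,0,0,2],[-0.52,0,0,0,0,0,4],[-0.52,0,0,0,0,0,6],[-0.52,0,0,0,0,0,8],[-0.52,0,0,0,0,0,8.5],[-0.52,0,0,0,0,0,8.5]]]'
```

```text
time_s: 2.65
tool_pos: [0.4528, -0.0033, 0.0267]
orientation: [2.973, 1.015, 0.001]
force: [0.2, 0.5, 1.1]
gripper_width: 0.0716
time_s: 3.25
tool_pos: [0.4527, -0.0033, 0.0265]
orientation: [3.04, 0.793, 0.0]
force: [0.4, -0.1, 1.3]
gripper_width: 0.0717
```

```bash
python3 -m crank '[[[-1,0,0,0,0,0,8.5],[-1,0,0,0,0,0,0],[-1,0,0,0,0,0,0],[-1,0,0,-4,0,0,0],[-1,0,0,-8,0,0,0],[-1,0,0,-12,0,0,0],[-1,0,0,-12,0,0,0]]]'
python3 - <<'E'
print("first row sanity")
E
```

```text
time_s: 3.95
tool_pos: [0.4547, -0.0035, 0.1511]
orientation: [3.038, 0.789, 0.012]
force: [-0.2, -1.5, -0.9]
gripper_width: 0.0939
first row sanity
```

I wrongly put an extra 8.5° turn in the first row of that call, while the fingers were opening, so the vase may have turned too far. I'll move behind it and check.

Run:
```python
from h import *
w=robot.sense()["tool_pos"];a=C[2];d=w[:2]-C[:2];print("cradle xy",d[0]*np.cos(a)+d[1]*np.sin(a),-d[0]*np.sin(a)+d[1]*np.cos(a))
R=tgt(29.24-90,12)
P=c2w(C,[(-.215,.0,.15),(-.215,.0,.036)])
rows((P[0],R),(P[1],R))
```

```text
cradle xy -0.1305328442222935 0.009617616996873593
[-8.45, 0.98, 0.06, 9.33, 8.91, 89.56]
[-8.52, 0.93, 11.46, 9.33, 8.91, 89.56]
```

```bash
python3 -m crank '[[[-0.28,-8.5,1,0,9.3,8.9,89.6],[-0.28,-8.5,1,0,9.3,8.9,89.6],[-0.28,-8.5,1,0,9.3,8.9,89.6],[-0.28,-8.5,1,0,9.3,8.9,89.6],[-0.28,-8.5,1,0,9.3,8.9,89.6],[-0.28,-8.5,1,0,9.3,8.9,89.6],[-0.28,-8.5,1,0,9.3,8.9,89.6],[-0.28,-8.5,1,0,9.3,8.9,89.6],[-0.28,-8.5,1,0,9.3,8.9,89.6],[-0.28,-8.5,1,0,9.3,8.9,89.6],[-0.28,-8.5,1,0,9.3,8.9,89.6],[-0.28,-8.5,1,0,9.3,8.9,89.6]]]'
python3 - <<'E'
from h import *
crop("top","pics/t3.png",235,195,335,270,8)
R=tgt(29.24-90,12)
P=c2w(C,[(-.215,.005,.15),(-.215,.005,.036)])
rows((P[0],R),(P[1],R))
E
```

```text
time_s: 5.15
tool_pos: [0.3829, -0.0535, 0.1459]
orientation: [-2.553, 1.5, -0.145]
force: [-0.3, -0.1, -0.1]
gripper_width: 0.0601
[-0.4, -0.32, -0.34, 0.44, 0.28, 0.05]
[-0.35, 1.96, 10.83, 0.44, 0.28, 0.05]
```

View pics/t3.png

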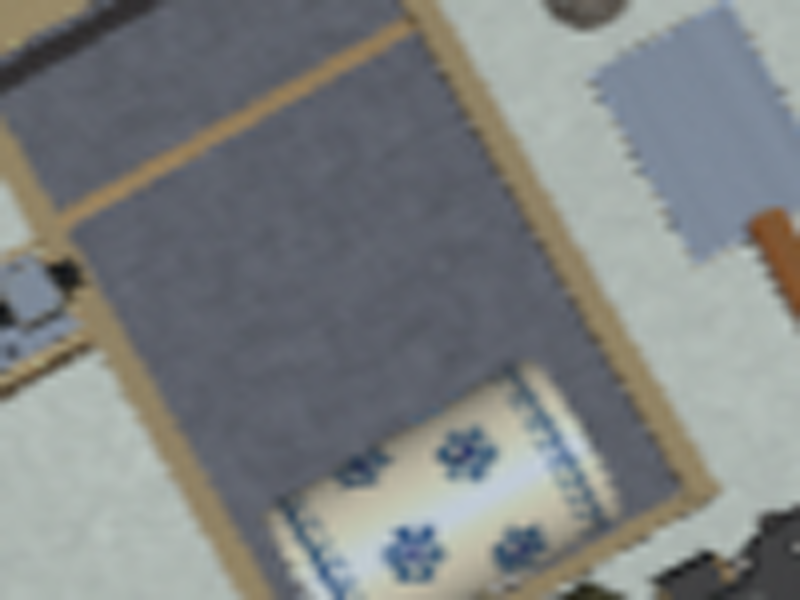

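The vase's upper edge (270,512)-(520,365) is at 30.5° and the nosing (70,222)-(408,30) at 29.6°. So the vase is square to the ramp, and the extra turn did no harm. Next I descend behind it.

Run:
```python
from h import *
R=tgt(29.24-90,12)
P=c2w(C,[(-.215,.007,.06),(-.208,.007,.027),(-.190,.007,.027)])
rows(*[(p,R) for p in P])
```

```text
[-0.56, 1.48, 8.48, 0.44, 0.28, 0.05]
[-0.55, 1.46, 11.85, 0.44, 0.28, 0.05]
[-0.54, -0.31, 12.21, 0.44, 0.28, 0.05]
```

```bash
python3 -m crank '[[[-0.28,-0.3,1.0,4,0,0,0],[-0.28,-0.3,1.5,8,0,0,0],[-0.28,-0.3,1.5,10,0,0,0],[-0.28,-0.3,1.5,11,0,0,0],[-0.28,-0.3,1.5,11,0,0,0]]]'
python3 - <<'E'
from h import *
R=tgt(29.24-90,12)
P=c2w(C,[(-.190,.007,.027)])
rows(*[(p,R) for p in P])
E
```

```text
time_s: 5.7
tool_pos: [0.3877, -0.0466, 0.0349]
orientation: [-2.557, 1.496, -0.143]
force: [0.1, 0.2, -0.3]
gripper_width: 0.0603
[-0.23, -1.81, 1.17, 0.5, 0.35, 0.07]
```

```bash
python3 -m crank '[[[-0.28,-0.2,-0.9,1.0,0.5,0,0],[-0.28,-0.2,-1.8,1.15,0.5,0,0],[-0.28,-0.2,-2.1,1.21,0.5,0,0],[-0.28,-0.2,-2.4,1.28,0.5,0,0],[-0.28,-0.2,-2.7,1.34,0.5,0,0],[-0.28,-0.2,-3.0,1.40,0.5,0,0],[-0.28,-0.2,-3.3,1.47,0.5,0,0],[-0.28,-0.2,-3.6,1.53,0.5,0,0],[-0.28,-0.2,-3.9,1.6,0.5,0,0],[-0.28,-0.2,-4.2,1.66,0.5,0,0],[-0.28,-0.2,-4.5,1.72,0.5,0,0],[-0.28,-0.2,-4.8,1.79,0.5,0,0]]]'
python3 - <<'E'
from h import *
s=robot.sense();w=s["tool_pos"];a=C[2];d=w[:2]-C[:2];print("cradle xy",d[0]*np.cos(a)+d[1]*np.sin(a),-d[0]*np.sin(a)+d[1]*np.cos(a))
R=tgt(29.24-90,12)
P=c2w(C,[(-.139,.007,.027),(-.001,.007,.046),(.018,.007,.046)])
rows(*[(p,R) for p in P])
E
```

```text
time_s: 6.9
tool_pos: [0.4314, -0.0202, 0.0278]
orientation: [-2.548, 1.493, -0.153]
force: [-0.8, -0.0, -0.3]
gripper_width: 0.06
cradle xy -0.15900656240382563 0.0063746212471415264
[-0.06, -1.94, 0.5, -0.09, 0.25, 0.0]
[-0.05, -15.83, 1.53, -0.09, 0.25, 0.0]
[-0.05, -17.69, 1.93, -0.09, 0.25, 0.0]
```

```bash
python3 -m crank '[[[-0.28,0,-0.39,0.09,0,0,0],[-0.28,0,-0.78,0.18,0,0,0],[-0.28,0,-1.17,0.26,0,0,0],[-0.28,0,-1.56,0.35,0,0,0],[-0.28,0,-1.95,0.43,0,0,0],[-0.28,0,-2.35,0.46,0,0,0],[-0.28,0,-2.75,0.49,0,0,0],[-0.28,0,-3.15,0.52,0,0,0],[-0.28,0,-3.55,0.55,0,0,0],[-0.28,0,-3.95,0.57,0,0,0],[-0.28,0,-4.35,0.6,0,0,0],[-0.28,0,-4.75,0.63,0,0,0]]]'
python3 - <<'E'
from h import *
s=robot.sense();w=s["tool_pos"];a=C[2];d=w[:2]-C[:2];print("cradle xy",d[0]*np.cos(a)+d[1]*np.sin(a),-d[0]*np.sin(a)+d[1]*np.cos(a))
R=tgt(29.24-90,12)
P=c2w(C,[(-.001,.007,.046),(.018,.007,.046)])
rows(*[(p,R) for p in P])
crop("scene","pics/s4.png",240,150,370,250,6)
E
```

```text
time_s: 8.1
tool_pos: [0.4732, 0.0032, 0.0317]
orientation: [-2.548, 1.493, -0.153]
force: [-1.3, -0.5, 0.6]
gripper_width: 0.0598
cradle xy -0.11115180276690043 0.006398605088365636
[-0.05, -11.07, 0.91, -0.09, 0.25, 0.01]
[-0.05, -12.93, 1.3, -0.09, 0.25, 0.01]
```

View pics/s4.png

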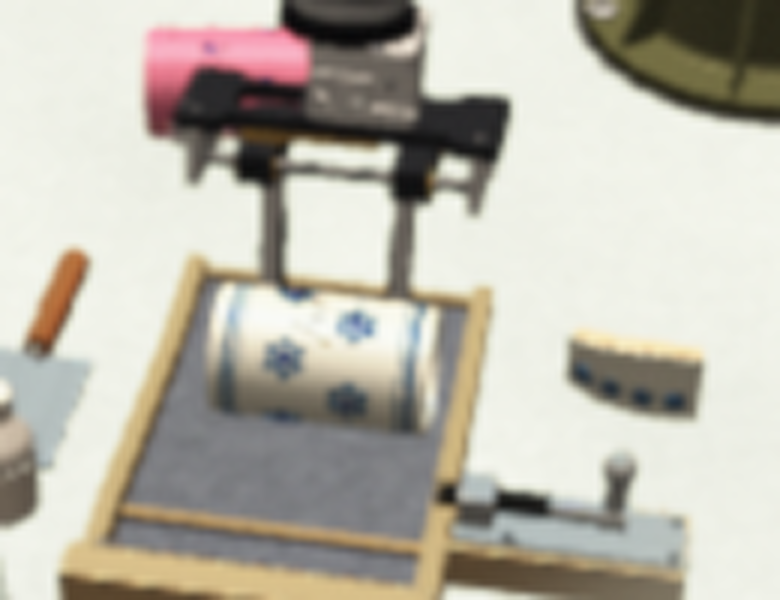

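The vase is rolling squarely with both fingers behind it, and the gap to the cheek is still there. I carry on up the slope.

```bash
python3 -m crank '[[[-0.28,0,-0.4,0.03,0,0,0],[-0.28,0,-0.8,0.06,0,0,0],[-0.28,0,-1.2,0.09,0,0,0],[-0.28,0,-1.6,0.12,0,0,0],[-0.28,0,-2.0,0.15,0,0,0],[-0.28,0,-2.4,0.18,0,0,0],[-0.28,0,-2.8,0.21,0,0,0],[-0.28,0,-3.2,0.24,0,0,0],[-0.28,0,-3.6,0.27,0,0,0],[-0.28,0,-4.0,0.3,0,0,0],[-0.28,0,-4.4,0.33,0,0,0],[-0.28,0,-4.8,0.36,0,0,0]]]'
python3 -m crank '[[[-0.28,0,-0.4,0.03,0,0,0],[-0.28,0,-0.8,0.06,0,0,0],[-0.28,0,-1.2,0.09,0,0,0],[-0.28,0,-1.6,0.12,0,0,0],[-0.28,0,-2.0,0.15,0,0,0],[-0.28,0,-2.4,0.18,0,0,0],[-0.28,0,-2.8,0.21,0,0,0],[-0.28,0,-3.2,0.24,0,0,0],[-0.28,0,-3.6,0.27,0,0,0],[-0.28,0,-4.0,0.3,0,0,0],[-0.28,0,-4.4,0.33,0,0,0],[-0.28,0,-4.8,0.36,0,0,0]]]'
python3 - <<'E'
from h import *
s=robot.sense();w=s["tool_pos"];a=C[2];d=w[:2]-C[:2];print("cradle xy",d[0]*np.cos(a)+d[1]*np.sin(a),-d[0]*np.sin(a)+d[1]*np.cos(a))
R=tgt(29.24-90,12)
P=c2w(C,[(-.001,.007,.046),(.018,.007,.046)])
rows(*[(p,R) for p in P])
crop("scene","pics/s5.png",240,150,370,250,6)
E
```

```text
time_s: 9.35
tool_pos: [0.5148, 0.0265, 0.0382]
orientation: [-2.548, 1.493, -0.153]
force: [-0.6, -1.0, -0.0]
gripper_width: 0.0599
time_s: 10.55
tool_pos: [0.5564, 0.0498, 0.0447]
orientation: [-2.548, 1.493, -0.153]
force: [-1.0, -1.2, -0.0]
gripper_width: 0.0598
cradle xy -0.0157725815827908 0.0064473318999481825
[-0.05, -1.47, 0.18, -0.09, 0.25, 0.0]
[-0.05, -3.33, 0.58, -0.09, 0.25, 0.0]
```

View pics/s5.png

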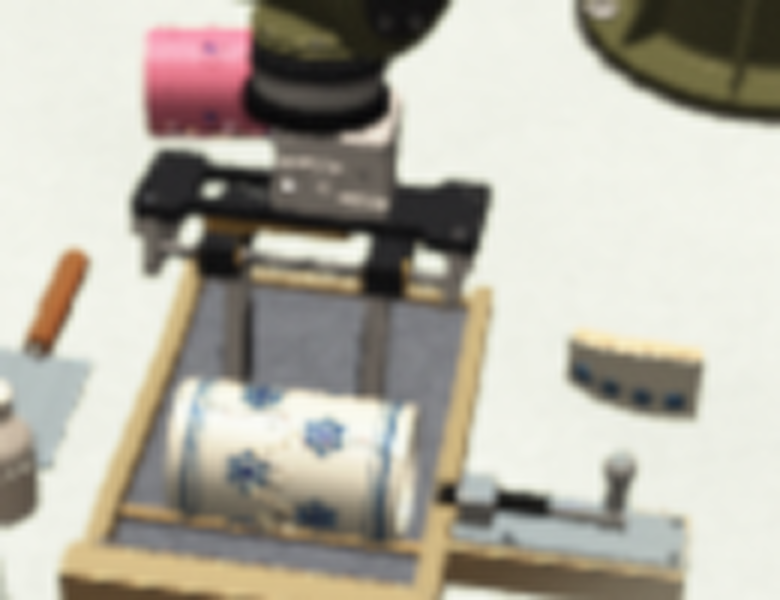

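The vase is square and just below the nosing. The last push over it is slower.

```bash
python3 -m crank '[[[-0.28,0,-0.3,0.03,0,0,0],[-0.28,0,-0.6,0.06,0,0,0],[-0.28,0,-0.9,0.09,0,0,0],[-0.28,0,-1.2,0.12,0,0,0],[-0.28,0,-1.5,0.18,0,0,0],[-0.28,0,-1.8,0.25,0,0,0],[-0.28,0,-2.1,0.31,0,0,0],[-0.28,0,-2.4,0.38,0,0,0],[-0.28,0,-2.7,0.44,0,0,0],[-0.28,0,-3.0,0.5,0,0,0],[-0.28,0,-3.2,0.55,0,0,0],[-0.28,0,-3.2,0.55,0,0,0]]]'
python3 - <<'E'
from h import *
s=robot.sense();w=s["tool_pos"];a=C[2];d=w[:2]-C[:2];print("cradle xy",d[0]*np.cos(a)+d[1]*np.sin(a),-d[0]*np.sin(a)+d[1]*np.cos(a))
crop("scene","pics/s6.png",240,150,370,250,6)
E
```

```text
time_s: 11.8
tool_pos: [0.5845, 0.0656, 0.046]
orientation: [-2.548, 1.493, -0.153]
force: [0.0, 0.3, -0.3]
gripper_width: 0.0604
cradle xy 0.01651166011936062 0.006491911664075617
```

View pics/s6.png

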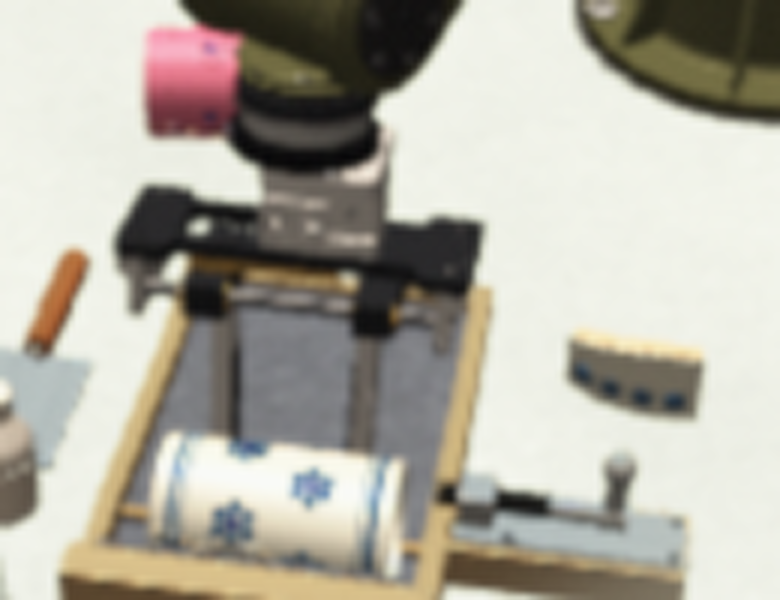

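The vase is in the saddle against the stop, and the force has dropped to zero. I'll back off, then work out the move to the knob.

```bash
python3 -m crank '[[[-0.28,0,1,-0.2,0,0,0],[-0.28,0,3,-1,0,0,0],[1,0,5,-4,0,0,0],[1,0,5,-8,0,0,0],[1,0,5,-12,0,0,0],[1,0,5,-12,0,0,0]]]'
python3 - <<'E'
from h import *
R=tgt(29.24-90,0)
P=c2w(C,[(.018,.222,.15),(.018,.222,.055)])
rows(*[(p,R) for p in P])
E
```

```text
time_s: 12.45
tool_pos: [0.521, 0.0281, 0.1578]
orientation: [-2.545, 1.491, -0.163]
force: [0.4, 0.4, -0.6]
gripper_width: 0.0319
[-21.72, -7.19, 2.39, -12.47, -0.0, 0.02]
[-21.72, -5.14, 11.67, -12.47, -0.0, 0.02]
```

```bash
python3 -m crank '[[[1,-21.7,-7.2,2.4,-12.3,0,0],[1,-21.7,-7.2,2.4,-12.3,0,0],[1,-21.7,-7.2,2.4,-12.3,0,0],[1,-21.7,-7.2,2.4,-12.3,0,0],[1,-21.7,-7.2,2.4,-12.3,0,0],[1,-21.7,-7.2,2.4,-12.3,0,0],[1,-21.7,-7.2,2.4,-12.3,0,0]]]'
python3 - <<'E'
from h import *
R=tgt(29.24-90,0)
P=c2w(C,[(.018,.217,.055)])
rows(*[(p,R) for p in P])
E
```

```text
time_s: 13.15
tool_pos: [0.4791, 0.2549, 0.1446]
orientation: [2.71, -1.585, -0.01]
force: [0.1, -0.8, -1.0]
gripper_width: 0.0006
[0.66, -0.15, 8.95, 0.28, 0.25, 0.13]
```

```bash
python3 -m crank '[[[1,0.3,-0.1,3,0,0,0],[1,0.3,-0.1,6,0,0,0],[1,0.3,-0.1,8,0,0,0],[1,0.3,-0.1,8.9,0,0,0],[1,0.3,-0.1,8.9,0,0,0]]]'
python3 - <<'E'
from h import *
R=tgt(29.24-90,0)
P=c2w(C,[(.018,.1385,.055)])
rows(*[(p,R) for p in P])
crop("scene","pics/s7.png",280,150,390,250,6)
E
```

```text
time_s: 13.65
tool_pos: [0.4813, 0.252, 0.0556]
orientation: [2.708, -1.588, -0.01]
force: [-0.5, 0.4, 1.4]
gripper_width: 0.0008
[8.1, -0.05, 0.03, 0.31, 0.26, -0.01]
```

View pics/s7.png

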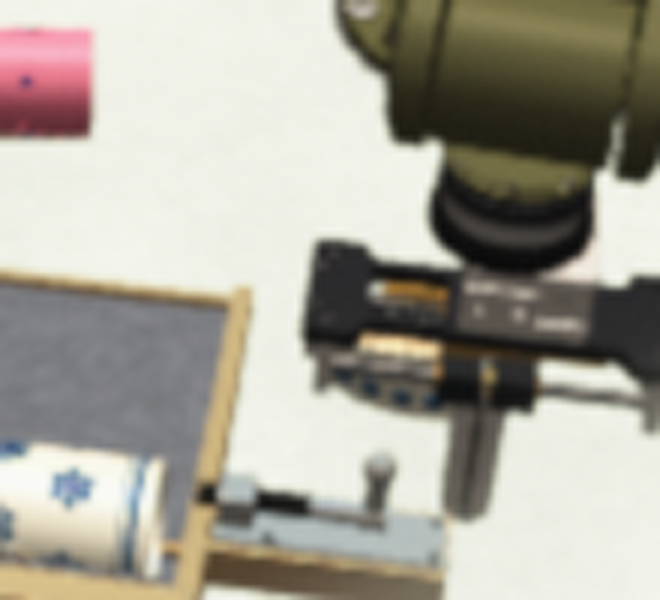

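```bash
python3 -m crank '[[[1,1,0,0,0,0,0],[1,2,0,0,0,0,0],[1,2.8,0,0,0,0,0],[1,3.4,0,0,0,0,0],[1,4,0,0,0,0,0],[1,4.6,0,0,0,0,0],[1,5.2,0,0,0,0,0],[1,5.8,0,0,0,0,0],[1,6.4,0,0,0,0,0],[1,7,0,0,0,0,0],[1,7.4,0,0,0,0,0],[1,7.6,0,0,0,0,0]]]'
python3 -m crank '[[[1,0.2,0,0,0,0,0],[1,0.4,0,0,0,0,0],[1,0.5,0,0,0,0,0]]]'
python3 - <<'E'
from h import *
s=robot.sense();w=s["tool_pos"];a=C[2];d=w[:2]-C[:2];print("cradle xy",d[0]*np.cos(a)+d[1]*np.sin(a),-d[0]*np.sin(a)+d[1]*np.cos(a))
E
```

```text
time_s: 14.9
tool_pos: [0.5189, 0.1865, 0.056]
orientation: [2.71, -1.587, -0.009]
force: [-0.2, 3.9, 2.6]
gripper_width: 0.001
time_s: 15.2
tool_pos: [0.5211, 0.1825, 0.056]
orientation: [2.71, -1.587, -0.009]
force: [-2.1, 5.9, 1.8]
gripper_width: 0.0002
cradle xy 0.018240985579319226 0.13940452198284262
```

```bash
python3 -m crank '[[[1,0.15,0,0,0,0,0],[1,0.3,0,0,0,0,0],[1,0.3,0,0,0,0,0]]]';python3 -m crank '[[[1,0.15,0,0,0,0,0],[1,0.3,0,0,0,0,0],[1,0.3,0,0,0,0,0]]]'
python3 - <<'E'
from h import *
s=robot.sense();w=s["tool_pos"];a=C[2];d=w[:2]-C[:2];print("cradle xy",d[0]*np.cos(a)+d[1]*np.sin(a),-d[0]*np.sin(a)+d[1]*np.cos(a))
E
```

```text
time_s: 15.5
tool_pos: [0.5214, 0.1821, 0.0561]
orientation: [-2.711, 1.586, 0.014]
force: [-9.0, 19.2, 4.9]
gripper_width: 0.0004
time_s: 15.8
tool_pos: [0.5216, 0.1817, 0.0561]
orientation: [-2.71, 1.585, 0.02]
force: [-19.1, 37.0, 8.8]
gripper_width: 0.0005
cradle xy 0.01823809701908933 0.13850143176064725
```

Hard stop: at y = 0.1385 the force rises without further motion, so the bolt is home. I'll retreat and check.

```bash
python3 -m crank '[[[1,-0.6,0,0,0,0,0],[1,-2,0,0,0,0,0],[1,-5,0,0,0,0,0],[1,-7,0,-4,0,0,0],[1,-10,0,-9,0,0,0],[1,-14,4,-12,0,0,0],[1,-19,4,-12,0,0,0],[1,-19,4,-12,0,0,0],[1,-19,4,-12,0,0,0]]]'
python3 - <<'E'
from h import *
crop("scene","pics/s8.png",240,150,370,250,6)
crop("top","pics/t8.png",195,165,355,285,5)
print(robot.sense()["force"])
E
```

```text
time_s: 16.7
tool_pos: [0.3958, 0.3243, 0.1772]
orientation: [2.713, -1.583, -0.008]
force: [-0.5, -0.4, 0.6]
gripper_width: 0.0006
[-0.02482636  0.04636329 -1.46354287]
```

View pics/s8.png

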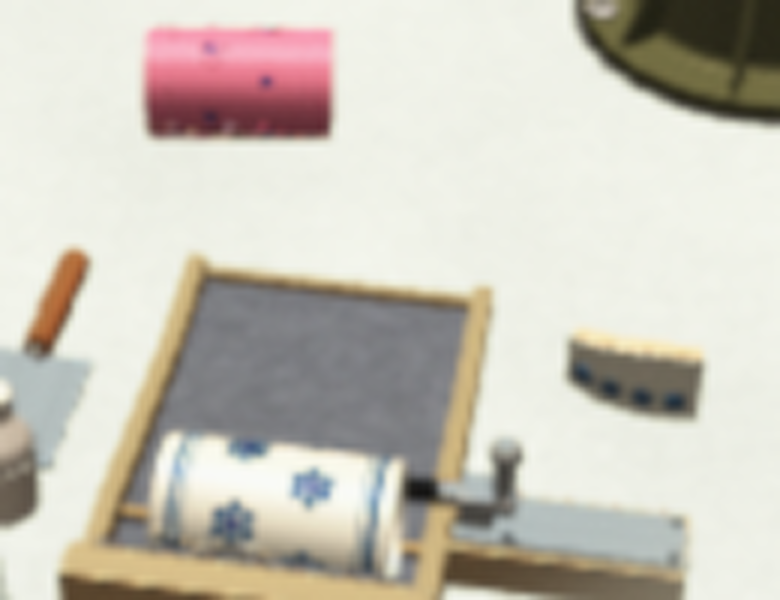

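View pics/t8.png

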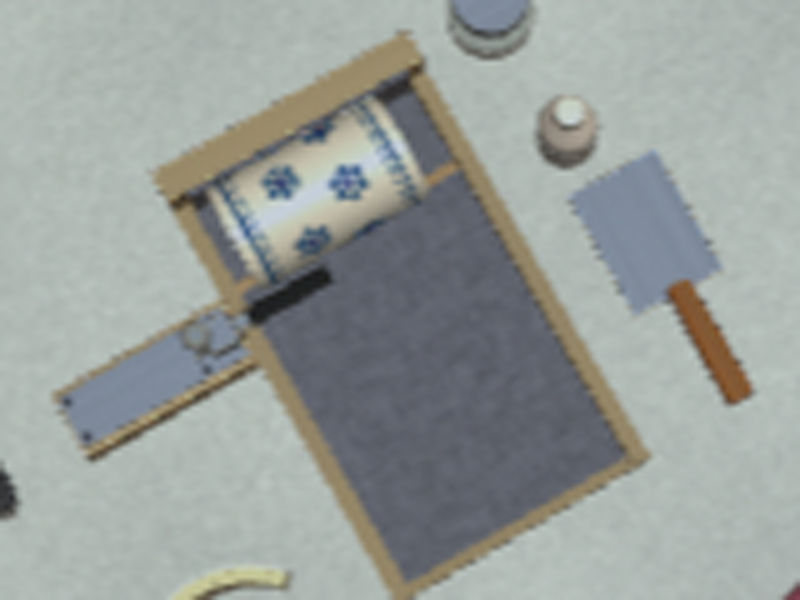

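Run:
```python
from h import *
a=C[2]
for n,u,v in[("top",194.6+118/5,164.6+380/5),("top",194.6+197/5,164.6+338/5),("scene",239.6+622/6,149.6+465/6),("scene",239.6+507/6,149.6+452/6)]:
    w=ray(n,u,v,.08);d=w[:2]-C[:2];print(n,d[0]*np.cos(a)+d[1]*np.sin(a),-d[0]*np.sin(a)+d[1]*np.cos(a))
for y in(.117,.122):
  p=c2w(C,[(.018,y,.08)]);print(y,(proj("top",p)-[194.6,164.6])*5,(proj("scene",p)-[239.6,149.6])*6)
```

```text
top 0.020523350174444885 0.17328329171732706
top 0.01956403195992426 0.11918377758524203
scene 0.016916731409839174 0.1755040903760498
scene 0.01838073401750858 0.11754350312850828
0.117 [[201.37035941 338.46132714]] [[506.02017477 451.34325981]]
0.122 [[194.15636878 342.45923326]] [[515.84667622 452.62863613]]
```

```bash
python3 -c "
from workcell import robot
print(robot.job_done())"
```

```text
the job is handed in; nothing more can be done
None
```

The vase is in the saddle against the padded stop, with the bolt home behind it. I handed the job in after about 17 s on the robot's clock.

- **Squaring the vase:** It lay about 8.5° askew, so I first squared it on the landing with a light 6 N hold, without lifting it. One row of the release move wrongly turned the gripper another 8.5° as it opened. The next picture showed the vase still square to within about 1°.
- **Rolling it up:** I pushed it with both fingertips at 30–40 mm/s. The force readings on the ramp, taken between moves, showed light contact of about 1.2–1.6 N. It then dropped over the crest and rested against the stop.
- **The bolt:** I pushed the knob with the closed fingers until it met a hard stop. The force rose to about 42 N with under 1 mm of further movement. I then backed well clear.

**Last checks:** The final pictures show the vase seated and square, and the rod across the ramp behind it. What they show around the cradle is where it stood; the far ends of the bench were outside those views. The two cameras put the knob at cradle y = 119 mm (top) and 117.5 mm (scene), against 117 mm for home. That is within calibration error, and the hard stop agrees.

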